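# Make up a sample stack on the packing-room scale

## Robot

A 6-joint arm with a two-finger parallel gripper is mounted at the origin on the work surface. World frame = base frame: x ahead of the robot, y to its left, z up, the work surface at z = 0. Lengths are in m, angles in degrees, forces in N, time in s.
With the tool pointing down it reaches from about 0.325 to 0.775 m from the base axis. Payload 5.5 kg.
Tool frame: the origin (TCP) lies at the centre of the arm's flange, where the gripper is bolted on; the fingertips stand 182 mm ahead of it and the grasp point (between the pads) lies 163 mm ahead of it; z points along the fingers, y is the direction in which the jaws open and shut (so a half turn about z gives the same grasp; the last joint's range is limited). The gripper opens to 88 mm and grips with 3 to 60 N. Pads are 20 mm wide; open, the fingers measure 115 mm over their backs; the gripper's body (75 mm by 178 mm) begins 61 mm behind the grasp point.
Start: joints at [-79.509, 5.22, 70.514, -0, 104.267, -3.249], TCP at [0.143, -0.583, 0.405] pointing down, gripper open.
Joint ranges: [-164.24, 164.24], [-49.07, 125.15], [9.68, 141.18], [-86.29, 266.29], [3.28, 154.24], [-151.56, 151.56]. Speed limits (degrees/s): [147.25, 147.25, 172.46, 180, 180, 180].

## Interface

Orientations are given as [roll, pitch, yaw] about the fixed x, y, z axes, in that order (R = Rz(yaw) Ry(pitch) Rx(roll)).
In Python, from station import r gives the robot as it stands. The module is installed in compiled form; this text tells all that it offers. Calls block until the motion is done:
- r.reach(position, orientation): joint-space move of the TCP to a pose.
- r.servo_line(position, rotation=None, speed=0.15): straight line of the TCP; rotation=None keeps the orientation; speed is the mean speed in m/s.
- r.move_joints(angles): joint-space move.
- r.let_go() and r.grab(squeeze=None): open the fingers fully, or close them until they stop; squeeze is the grip in N (None keeps the last).
- r.wait(seconds).
- r.inverse_kinematics(position, orientation): joint angles nearest the present ones, or None.
- r.sense(): the state.
- r.snapshot(name): name is "side" or "top"; returns a dict with "frame" (420x560x3 uint8, red, green, blue), "fx", "fy", "cx", "cy" (pixels), "dist_coeffs" ([k1, k2, p1, p2, k3] as OpenCV has them; the pictures are not rectified), "R" (3x3) and "t" (3): a world point X has camera coordinates R X + t. Camera axes: x right, y down, z forward; pixel columns grow to the right and rows downward; lengths in m; the calibration is good to about 2 mm. A picture is of the moment at which its call begins. There is no depth.
A pose or a line that the arm cannot do raises r.IKError and nothing moves.
- r.hand_in(): hands the job in, once; it reports no verdict.
The state is a dict: "clock": time; "joints": joint angles; "joint_vel": joint speeds; "joint_torque": joint torques, N m; "tcp_pos": TCP position; "orientation": TCP orientation; "contact_force": force on the tool from outside, world axes, zero at the start; "torque": the same for the moment, N m; "opening": finger opening in m.
Only numpy, scipy, OpenCV 4.12 (cv2) and the standard library are available. Lean on these libraries where they do the work, as an engineer would, in place of code of your own. Each camera call takes 0.05 s, during which the arm holds its last target.

## Task

Lift the carton out of its steel rack, lay it flat on its broad side on the cork mat and let go, then take it up again across its long edges and set it flat in the middle of the scale's pan. Stack the small jar and the tin upright on it, the wider base before the narrower, each centred on the thing below, so that the stack stands by itself. Keep the jar and the tin upright all the time and leave the other things on the bench where they are.

Things in the scene. Friction and masses are not known exactly. Their poses are not given: they have to be found in the camera images.
- carton_center (a point): Closed rigid cardboard carton, 120 x 36 x 64 mm, about 250 g (0.8 to 1.25 of that); the point is its centre. Its own x runs along the 120 mm length, y across the 36 mm thickness, z along the 64 mm width. At the start it stands on a long edge in the rack, its z up, top edge 70 mm above the bench. Lying flat, its y is vertical (up or down). Standing on the mat it tips over when pushed near its top across the thickness. Its broad faces carry a white paper patch.
- rack_floor (a point): Fixed steel rack that holds the carton on edge; the point is the centre of its floor, 6 mm above the bench. x runs along the carton. Base 150 x 70 mm. Only the last 18 mm at each end are guided, by side cheeks and an end plate 50 mm high above the bench with 2 mm play a side; the middle 90 mm are open on both sides, so that fingers can take the carton by its thickness from above. The carton comes out straight up.
- mat_center (a point): Fixed cork mat, 170 (its x) x 150 (its y) x 3 mm, lying on the bench; the point is the centre of its upper face. Clear at the start.
- pan_center (a point): Square steel pan, 170 x 170 mm, of a fixed bench scale; the point is the centre of its flat upper face, 45 mm above the bench, x and y along its edges. The pan does not move. A low grey console (30 mm high) reaches out to 130 mm from the centre on its +x side, away from the robot.
- jar_center (a point): The small squat jar, black with a flat yellow lid and a white label: 60 mm body diameter, lid 62 mm diameter on the top 18 mm, 66 mm high in all, about 280 g (0.8 to 1.25). The point is its centre, 33 mm above its base, z up its axis. Stands upright on the bench to the right; jar and tin may stand in either of two places. The other jars are bigger.
- tin_center (a point): The slim plain metal tin with flat ends: 46 mm diameter, 78 mm high, about 150 g (0.8 to 1.25). The point is its centre, 39 mm above its base, z up its axis. Stands upright on the bench to the right.
- carton: The same carton as carton_center; origin in the middle of the long edge face on which it stands at the start, same axes.
- jar: The same jar as jar_center; origin at the centre of its underside.
- tin: The same tin as tin_center; origin at the centre of its underside.
- big_jar_a: Bystander: big black jar with yellow lid, 84 mm diameter, 105 mm high, loose, left of the scale; origin under its centre. Leave alone.
- big_jar_b: Bystander: another big jar, 84 x 105 mm, loose, far left; origin under its centre. Leave alone.
- big_jar_c: Bystander: another big jar without label, 84 x 105 mm, loose, far right; origin under its centre. Leave alone.
- label_roll: Bystander: roll of white labels lying flat, 60 mm diameter, 30 mm high, loose, between the two places of jar and tin; origin under its centre. Leave alone.
Mind the look-alikes: they are no part of the job. Of the things shaped like the part that bears mat_center, the cork one is meant.

How it is judged (in metres and radians):
On the way, in this order (a step that is already met when the one before it is completed fails the run):
1. the carton lies flat on the cork mat, let go ((angle between carton_center's own y axis and vertical below 0.12 rad or angle between carton_center's own y axis and vertical above 3.0216 rad) and height (world z) of carton_center between 0.015 and 0.026 m and horizontal distance between carton_center and mat_center below 0.08 m and linear speed of carton below 0.03 m/s and contact force between carton and the fingers below 0.1 N), for 0.2 s.
2. the carton lies flat in the middle of the pan (within 25 mm), let go ((angle between carton_center's own y axis and vertical below 0.12 rad or angle between carton_center's own y axis and vertical above 3.0216 rad) and height (world z) of carton_center between 0.058 and 0.068 m and horizontal distance between carton_center and pan_center below 0.025 m and contact force between carton and the fingers below 0.1 N), for 0.2 s.
3. the jar stands upright on the carton, centred within 15 mm, let go ((angle between carton_center's own y axis and vertical below 0.12 rad or angle between carton_center's own y axis and vertical above 3.0216 rad) and height (world z) of carton_center between 0.058 and 0.068 m and horizontal distance between carton_center and pan_center below 0.025 m and angle between jar_center's own z axis and vertical below 0.1 rad and height (world z) of jar_center between 0.108 and 0.12 m and horizontal distance between jar_center and carton_center below 0.015 m and contact force between jar and the fingers below 0.1 N), for 0.2 s.
At the end, for the whole second after the job is handed in: The carton lies flat on the pan with its centre within 25 mm of the pan's, the jar stands upright on the carton within 15 mm of its centre, the tin stands upright on the jar within 13 mm of its centre; all released and at rest (all of step 3 and angle between tin_center's own z axis and vertical below 0.1 rad and height (world z) of tin_center between 0.179 and 0.193 m and horizontal distance between tin_center and jar_center below 0.013 m and linear speed of each of carton, jar, tin below 0.02 m/s and contact force between each of carton, tin and the fingers below 0.1 N); the robot touches nothing.
It fails at once if a bystander is moved more than 30 mm (distance of any of big_jar_a, big_jar_b, big_jar_c, label_roll from where it was at the start of the episode above 0.03 m).
It fails at once if the jar or the tin is tipped over (more than 0.6 rad) (angle between any of jar_center, tin_center's own z axis and vertical above 0.6 rad).
It also fails if it takes over 72 s, if anything falls off the work surface, if the arm or the gripper's body presses on something with over 40 N, if the wrist force passes 120 N, or if a joint passes its speed limit or range.

## Working session

There is one attempt and no reset: what is moved stays moved. The work goes in short steps, each a Python script; the robot and the scene stay as the last script left them, time stands still between calls to the robot, and variables do not carry over. Pictures are saved under pics/ and viewed, and the job is handed in when it is done.

```bash
mkdir -p pics
python3 - <<'E'
from station import r
import cv2
for n in("side","top"):
    s=r.snapshot(n); cv2.imwrite(f"pics/{n}0.png",s["frame"][:,:,::-1])
    print(n,s["fx"],s["cx"],s["cy"],s["dist_coeffs"],s["R"],s["t"])
print(r.sense())
E
```

```text
side 406.7411251606449 279.23923547459896 209.91446266113687 [-0.01685574  0.          0.          0.          0.        ] [[-0.97683105 -0.21395812 -0.00479851]
 [-0.11724028  0.55375216 -0.82438659]
 [ 0.17904139 -0.80472384 -0.56600682]] [0.42401434 0.09918622 1.10418736]
top 472.2022449061056 281.3216643807331 201.02123184092696 [-0.12451103  0.          0.          0.          0.        ] [[-0.0238029  -0.99955699 -0.01786735]
 [-0.99694916  0.02506215 -0.07392058]
 [ 0.07433562  0.01605331 -0.99710406]] [0.01341197 0.45062475 1.32464856]
{'clock': 0.1, 'joints': array([-7.95078603e+01,  5.26146305e+00,  7.05722483e+01,  1.51552622e-03,
        1.04265087e+02, -3.24897732e+00]), 'joint_vel': array([-0.00762528, -0.02191407, -0.20350292, -0.16051338, -0.07564784,
        0.01974682]), 'joint_torque': array([ 2.49154713e-03, -4.47858489e+01, -4.07569563e+01,  7.00438558e-02,
        2.84003309e-02, -1.07043616e-04]), 'tcp_pos': array([ 0.14253403, -0.58290055,  0.4036187 ]), 'orientation': array([-1.79901444e+02, -7.06647442e-03,  1.37414831e+01]), 'contact_force': array([-0.25387582,  0.11175172,  0.70401528]), 'torque': array([-0.04299381, -0.01386312,  0.05928398]), 'opening': 0.0876021467347429}
```

View pics/side0.png

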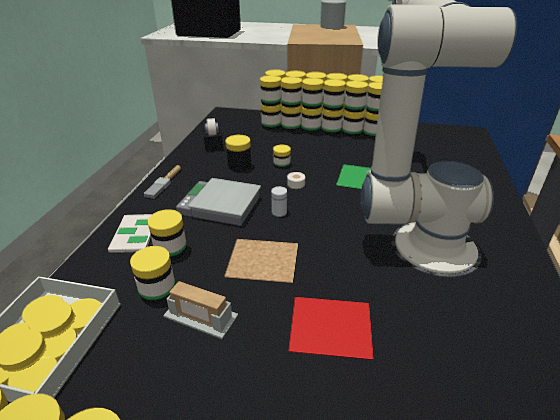

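View pics/top0.png

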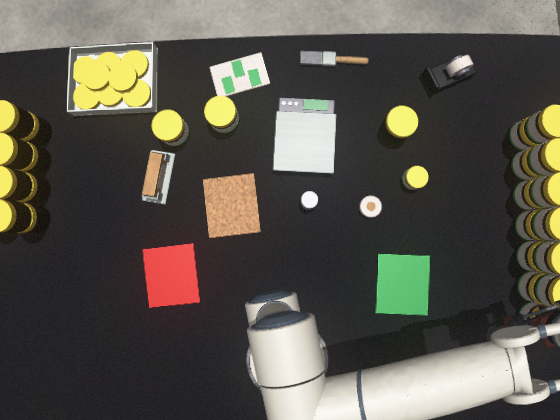

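The top view shows these objects:
- **Carton and rack:** (155,176).
- **Cork mat:** (232,205). The red (171,275) and green (403,284) mats and the label card (240,74) are look-alikes.
- **Pan:** (305,142), with its console above it.
- **Tin:** (309,200).
- **Small jar:** (416,177). The jars at (402,122), (220,112) and (169,126) have clearly bigger lids.
- **Label roll:** (371,206).

Next I enlarge these and measure them.

```bash
cat > h.py <<'E'
import numpy as np, cv2
from station import r
def und(s,p):
    K=np.array([[s["fx"],0,s["cx"]],[0,s["fy"],s["cy"]],[0,0,1.]])
    return cv2.undistortPoints(np.array(p,float).reshape(-1,1,2),K,np.array(s["dist_coeffs"],float)).reshape(-1,2)
def cast(s,p,z):
    n=und(s,p); R=np.array(s["R"]);t=np.array(s["t"]); C=-R.T@t
    d=np.c_[n,np.ones(len(n))]@R
    return C+d*((z-C[2])/d[:,2])[:,None]
def proj(s,X):
    K=np.array([[s["fx"],0,s["cx"]],[0,s["fy"],s["cy"]],[0,0,1.]])
    return cv2.projectPoints(np.array(X,float).reshape(-1,1,3),cv2.Rodrigues(np.array(s["R"]))[0],np.array(s["t"],float),K,np.array(s["dist_coeffs"],float))[0].reshape(-1,2)
def hsv(s): return cv2.cvtColor(s["frame"],cv2.COLOR_RGB2HSV)
def blob(m,roi):
    x0,y0,x1,y1=roi
    mm=np.zeros(m.shape,np.uint8); mm[y0:y1,x0:x1]=m[y0:y1,x0:x1]
    cs,_=cv2.findContours(mm.astype(np.uint8),cv2.RETR_EXTERNAL,cv2.CHAIN_APPROX_NONE)
    return max(cs,key=cv2.contourArea).reshape(-1,2)
def crop(s,roi,k,name):
    x0,y0,x1,y1=roi
    cv2.imwrite("pics/"+name,cv2.resize(s["frame"][y0:y1,x0:x1,::-1],None,fx=k,fy=k,interpolation=cv2.INTER_CUBIC))
E
python3 - <<'E'
from h import *
s=r.snapshot("top"); H=hsv(s); h,S,V=[H[:,:,i].astype(int) for i in range(3)]
crop(s,(130,140,265,245),5.5,"t1a.png"); crop(s,(265,90,435,225),4.4,"t1b.png")
def rect(m,roi,z,name):
    c=blob(m,roi); X=cast(s,c,z); rr=cv2.minAreaRect(X[:,:2].astype(np.float32)*1000); print(name,[np.round(v,1) for v in rr],len(c)); cv2.boxPoints(rr)
br=((h>5)&(h<22)&(S>80)&(V>60)).astype(np.uint8)
rect(br,(195,165,270,245),.003,"mat"); rect(br,(138,145,180,210),.070,"carton top")
gr=((S<60)&(V>110)).astype(np.uint8)
rect(gr,(268,112,342,182),.045,"pan"); 
c=blob(gr,(268,112,342,182));print(c.min(0),c.max(0))
ye=((h>22)&(h<38)&(S>120)&(V>90)).astype(np.uint8)
for n,roi,z in(("jar",(400,160,432,195),.066),("bigc",(380,100,420,142),.105),("bigB",(200,90,240,132),.105),("bigA",(150,105,190,145),.105)): rect(ye,roi,z,n)
rect(gr,(298,188,322,213),.078,"tin"); rect(gr,(358,192,386,220),.03,"roll")
E
```

```text
mat [array([443.8, 147.5]), array([173. , 150.8]), np.float64(5.3)] 217
carton top [array([530.7, 353.3]), array([ 51.5, 120.2]), np.float64(78.6)] 119
pan [array([617. , -66.7]), array([171.2, 174.2]), np.float64(85.5)] 235
[273 112] [335 172]
jar [array([ 505.7, -374.8]), array([62.1, 58.5]), np.float64(88.7)] 64
bigc [array([ 653.2, -330.2]), array([86.1, 89.1]), np.float64(61.8)] 90
bigB [array([692.5, 163.2]), array([85.4, 86.5]), np.float64(88.1)] 95
bigA [array([659.4, 307.2]), array([90.5, 84.9]), np.float64(44.1)] 90
tin [array([449.9, -73.7]), array([43.4, 43.5]), np.float64(88.5)] 48
roll [array([ 430.9, -248.5]), array([59.5, 59.3]), np.float64(88.0)] 62
```

View pics/t1a.png

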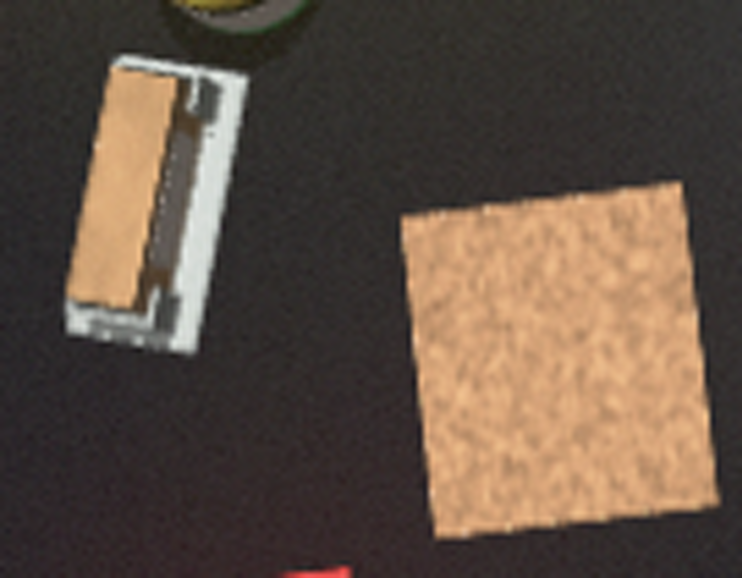

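View pics/t1b.png

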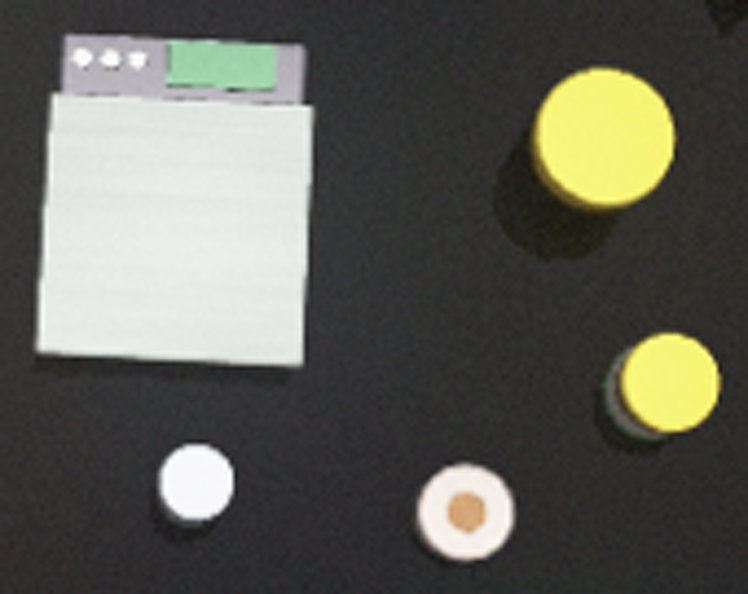

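The crops confirm the picks. The cork-textured mat, the small lid (62 mm measured, the others 85–90 mm) and the slim white-topped tin (about 44 mm) fit the descriptions. The carton mask (51 mm wide, should be 36) includes its shaded side, so I refine the top face and the pan corners.

Run:
```python
from h import *
s=r.snapshot("top"); H=hsv(s); h,S,V=[H[:,:,i].astype(int) for i in range(3)]
k=(130,140)
q=np.array([(113,66),(182,80),(136,309),(67,298)])/5.5+k-.4
X=cast(s,q,.070)[:,:2]; print("carton hand",X.mean(0),X)
br=((h>5)&(h<22)&(S>60)&(V>150)).astype(np.uint8)
c=blob(br,(138,145,180,210)); X=cast(s,c,.07)[:,:2].astype(np.float32)*1000; print(cv2.minAreaRect(X)); print(V[170:174,140:175])
# rack base corners (bench level ~6mm upper face)
q=np.array([(118,54),(248,74),(195,354),(66,331)])/5.5+k-.4
X=cast(s,q,.006)[:,:2]; print("rack",X.mean(0),X)
q=np.array([(52,93),(313,106),(303,366),(38,352)])/4.4+(265,90)-.4
X=cast(s,q,.045)[:,:2]; print("pan",X.mean(0),X,np.linalg.norm(np.diff(X,axis=0),axis=1))
s2=r.snapshot("side"); crop(s2,(150,260,260,345),6,"s1a.png"); crop(s2,(170,130,310,225),5,"s1b.png")
P=np.array([[.5307,.356,.07],[.617,-.0667,.045],[.4438,.1475,.003],[.5057,-.3748,.066],[.4499,-.0737,.078]]);print(proj(s2,P))
```

```text
carton hand [0.53190358 0.35873161] [[0.59452907 0.36478325]
 [0.58611067 0.32894288]
 [0.47023329 0.35276027]
 [0.47674129 0.38844003]]
((532.46044921875, 360.2224426269531), (34.903385162353516, 119.41011810302734), 78.61200714111328)
[[ 45  46  46  46  43  48 135 197 212 219 223 224 220 216 211 211 215 214
  221  85  92  95  91  97  94 130 220 220 220 220 217 180  51  49  50]
 [ 46  42  45  45  46  47 147 203 211 221 221 223 219 218 215 217 218 218
  221  76 124  93  94  93 100 146 222 221 220 221 210 158  46  48  49]
 [ 49  49  42  44  46  48 180 214 215 221 222 222 220 219 212 217 219 220
  213  77  97  86  94  95  92 146 222 221 220 220 212 149  49  47  49]
 [ 42  42  45  43  48  70 184 215 214 221 221 224 220 219 217 219 218 218
  160  88 123  90  97  96  98 158 221 219 220 219 198 117  43  48  48]]
rack [0.53248487 0.36016367] [[0.61305875 0.38121068]
 [0.59986766 0.31054907]
 [0.45154408 0.33958423]
 [0.46546898 0.4093107 ]]
pan [ 0.61495487 -0.06785267] [[ 0.70562582  0.00971624]
 [ 0.69267057 -0.15798917]
 [ 0.52413001 -0.14558064]
 [ 0.53739308  0.02244291]] [0.16820507 0.16899672 0.16854621]
[[199.73279893 291.97999185]
 [225.37758142 194.4779718 ]
 [263.5297749  258.24019486]
 [281.99970129 148.03244489]
 [279.21634953 190.02600584]]
```

View pics/s1a.png

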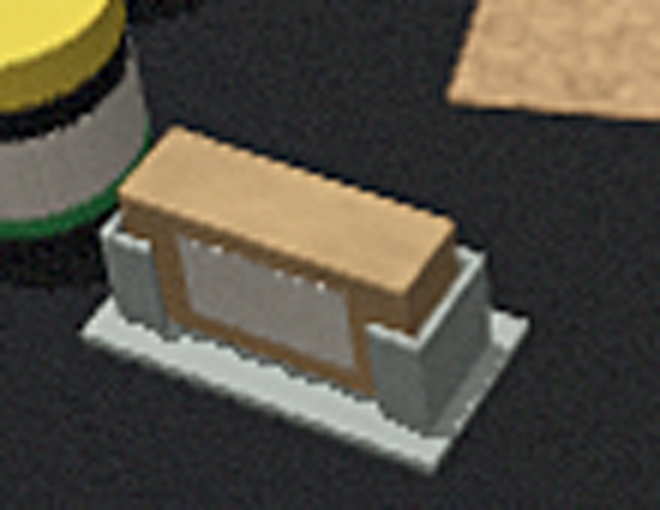

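View pics/s1b.png

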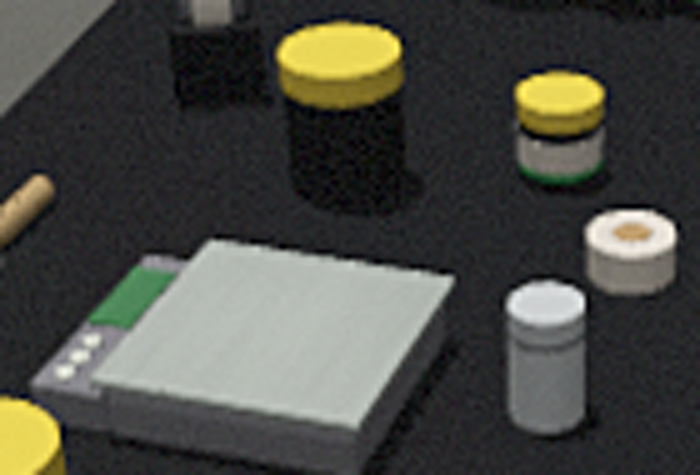

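Both views agree: the projected points fall on the objects in the side picture. I use these values:
- **Carton:** (0.532, 0.360), yaw −11.4°
- **Mat:** (0.444, 0.1475)
- **Pan:** (0.616, −0.068), yaw −4.3°
- **Jar:** (0.506, −0.375)
- **Tin:** (0.450, −0.074)

Next is the carton grasp and lift.

```bash
cat >> h.py <<'E'
G=.163
def st(tag=""):
    a=r.sense(); print(tag,"t",round(a["clock"],2),"tcp",np.round(a["tcp_pos"],4),"rpy",np.round(a["orientation"],1),"open",round(a["opening"],4),"F",np.round(a["contact_force"],1),"j6",round(a["joints"][5],1))
E
python3 - <<'E'
from h import *
for p,y in(((.532,.36,.25),-11.4),((.448,.175,.25),0),((.616,-.068,.30),-4.3),((.506,-.375,.25),0),((.45,-.074,.25),0)):
    print(p,r.inverse_kinematics(p,[180,0,y]))
Y=-11.4
r.reach([.532,.360,.16+G],[180,0,Y]); st()
r.servo_line([.532,.360,.048+G],speed=.12); st()
r.grab(20); st("grab")
r.servo_line([.532,.360,.15+G],speed=.12); st()
s=r.snapshot("side"); cv2.imwrite("pics/s2.png",s["frame"][:,:,::-1])
E
```

```text
(0.532, 0.36, 0.25) [ 3.10518051e+01  1.30327530e+01  7.75790809e+01 -2.54444375e-14
  8.93881661e+01  1.32451805e+02]
(0.448, 0.175, 0.25) [ 1.72831847e+01 -1.19887880e+01  1.02751818e+02 -2.54444375e-14
  8.92369699e+01  1.07283185e+02]
(0.616, -0.068, 0.3) [-9.44426789e+00  8.48523702e+00  7.75830999e+01 -2.54444375e-14
  9.39316631e+01  8.48557321e+01]
(0.506, -0.375, 0.25) [-3.96369817e+01  1.11326321e+01  7.97451616e+01 -2.54444375e-14
  8.91222062e+01  5.03630183e+01]
(0.45, -0.074, 0.25) [-1.36140050e+01 -1.61393820e+01  1.06228770e+02 -2.54444375e-14
  8.99106119e+01  7.63859950e+01]
 t 3.81 tcp [0.5324 0.3594 0.323 ] rpy [180.   -0.  -11.5] open 0.088 F [ 0.2 -0.5  0.5] j6 132.4
 t 4.89 tcp [0.5323 0.3602 0.2122] rpy [-1.799e+02 -1.000e-01 -1.140e+01] open 0.0878 F [ 0.3 -0.6  0. ] j6 132.5
grab t 5.74 tcp [0.5321 0.3611 0.2111] rpy [-179.8   -0.   -11.4] open 0.0362 F [ 2.4  6.  -2. ] j6 132.5
 t 6.74 tcp [0.5319 0.3599 0.3114] rpy [ 1.799e+02  1.000e-01 -1.140e+01] open 0.0358 F [ 0.1  0.5 -3. ] j6 132.5
```

View pics/s2.png

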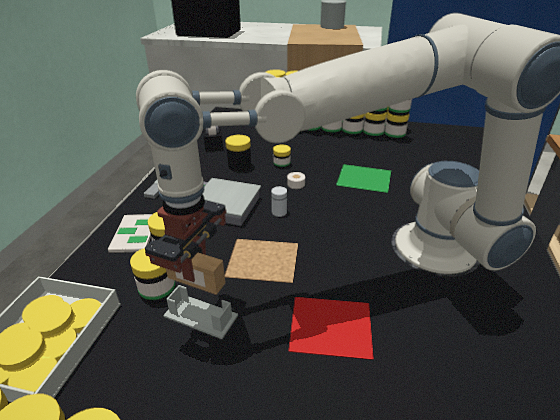

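The carton is held at 36 mm opening and hangs straight above the empty rack (200,272). Next I stand it on the mat, let go, and push near the top toward −y.

Run:
```python
from h import *
x,y=.444,.176
r.reach([x,y,.10+G],[180,0,0]); st()
r.servo_line([x,y,.0462+G],speed=.08); st("down")
r.let_go(); st("open")
r.servo_line([x,y,.073+G],speed=.1); st()
r.servo_line([x,y-.040,.073+G],speed=.08); st("push1")
s=r.snapshot("side"); crop(s,(150,160,350,310),4,"s3.png")
```

```text
t 7.64 tcp [0.4444 0.1764 0.2636] rpy [-1.799e+02 -1.000e-01 -0.000e+00] open 0.0361 F [-0.5  0.4 -1.7] j6 107.6
down t 8.47 tcp [0.444 0.176 0.209] rpy [180.  -0.  -0.] open 0.0361 F [-0.2  0.3 -2.6] j6 107.5
open t 9.39 tcp [0.444  0.176  0.2092] rpy [-180.    0.   -0.] open 0.0877 F [ 0.8  0.8 -0.7] j6 107.5
 t 9.81 tcp [0.4442 0.1761 0.2365] rpy [-1.8e+02 -1.0e-01  0.0e+00] open 0.0878 F [-0.7 -0.2 -0.3] j6 107.5
push1 t 10.46 tcp [0.444  0.1357 0.2359] rpy [-180.    0.   -0.] open 0.0878 F [ 0.1 -0.3 -0.6] j6 102.8
```

View pics/s3.png

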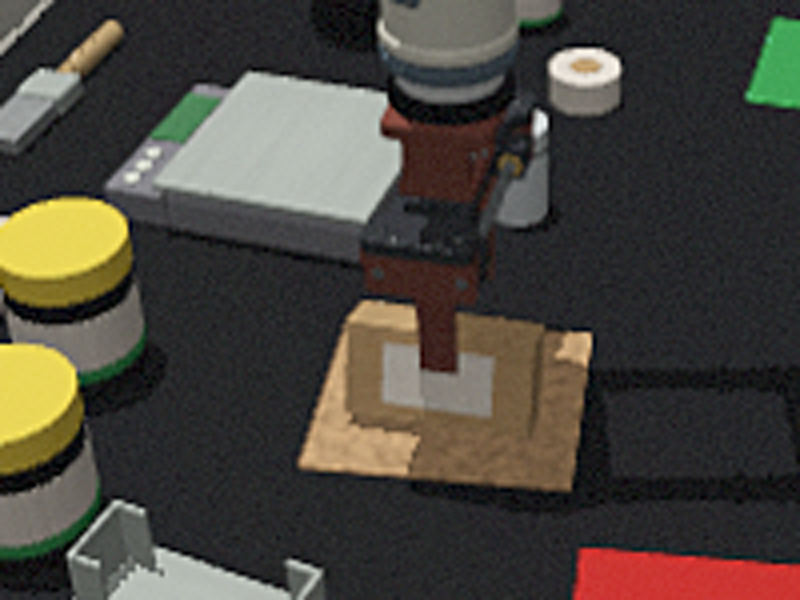

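The carton stands on the mat, tilting under the finger at crop (437,365), so it is tipping and not sliding. I continue the push.

Run:
```python
from h import *
x,y=.444,.176
r.servo_line([x,y-.068,.073+G],speed=.08); st("push2")
r.servo_line([x,y-.068,.12+G],speed=.15)
s=r.snapshot("side"); crop(s,(150,160,350,310),4,"s4.png")
r.reach([.40,-.05,.16+G],[180,0,0]); st()
s=r.snapshot("top"); crop(s,(180,150,310,250),6,"t4.png")
```

```text
push2 t 11.01 tcp [0.444  0.1078 0.2359] rpy [-180.    0.   -0.] open 0.0882 F [-0.1 -0.6  0.7] j6 99.4
 t 12.24 tcp [ 0.4001 -0.0497  0.3221] rpy [-1.799e+02  1.000e-01 -0.000e+00] open 0.0878 F [-0.2  0.3  0.5] j6 78.1
```

View pics/s4.png

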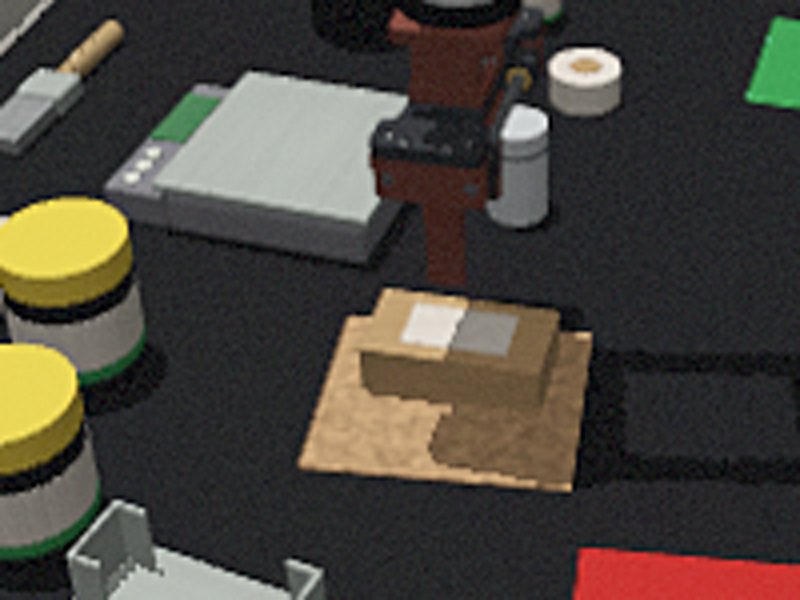

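View pics/t4.png

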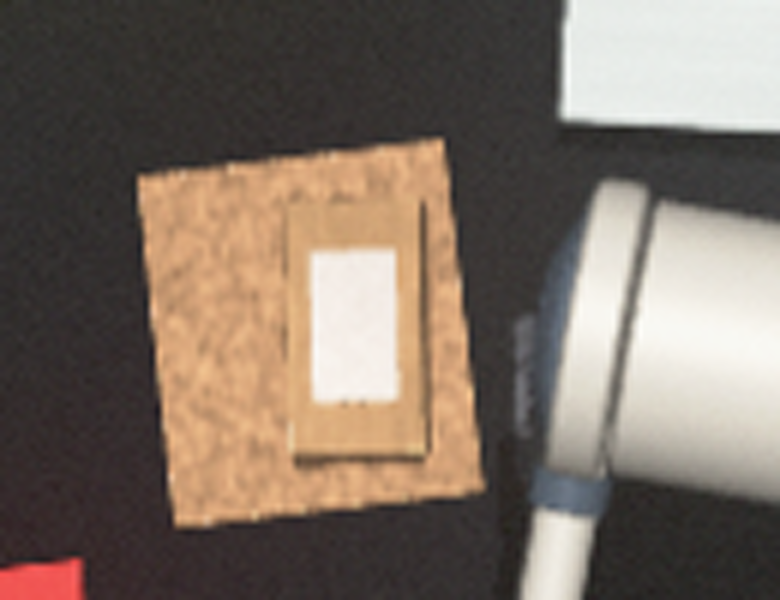

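The carton lies flat on the mat with its patch up, centred at about crop (357,328), and the gripper is clear. I measure it for the regrasp.

Run:
```python
from h import *
s=r.snapshot("top"); H=hsv(s); h,S,V=[H[:,:,i].astype(int) for i in range(3)]
wh=((S<50)&(V>150)).astype(np.uint8)
c=blob(wh,(225,182,255,225)); X=cast(s,c,.039)[:,:2].astype(np.float32)*1000; print("patch",cv2.minAreaRect(X))
q=np.array([(289,203),(423,202),(426,455),(295,457)])/6+(180,150)-.4
X=cast(s,q,.039)[:,:2]; print(X.mean(0),X, np.linalg.norm(X-np.roll(X,1,0),axis=1))
```

```text
patch ((443.89739990234375, 122.14408111572266), (36.610755920410156, 67.60940551757812), 88.96826171875)
[0.44261932 0.11991624] [[0.50253021 0.15142629]
 [0.50132271 0.08845612]
 [0.38307207 0.08930835]
 [0.38355229 0.1504742 ]] [0.11898173 0.06298175 0.11825371 0.06116774]
```

Run:
```python
from h import *
x,y=.4435,.121
r.reach([x,y,.10+G],[180,0,0])
r.servo_line([x,y,.027+G],speed=.1); st("down")
r.grab(25); st("grab")
r.servo_line([x,y,.17+G],speed=.18); st("lift")
x,y=.616,-.0675
r.reach([x,y,.13+G],[180,0,-4.3])
r.servo_line([x,y,.0700+G],speed=.08); st("on pan")
s=r.snapshot("side"); crop(s,(150,110,350,260),4,"s5.png")
```

```text
down t 14.0 tcp [0.4438 0.1209 0.1907] rpy [-1.8e+02 -1.0e-01 -0.0e+00] open 0.0881 F [-0.5  0.2 -0.1] j6 101.0
grab t 14.5 tcp [0.4437 0.1213 0.1906] rpy [-1.799e+02 -1.000e-01  0.000e+00] open 0.0644 F [-1.1  2.9  3. ] j6 101.0
lift t 15.44 tcp [0.4433 0.1209 0.3312] rpy [180.    0.2  -0. ] open 0.0641 F [ 0.2 -0.1 -2.6] j6 101.0
on pan t 17.35 tcp [ 0.616  -0.0676  0.2326] rpy [-180.    -0.    -4.3] open 0.0639 F [-0.7  0.8 -2.8] j6 84.9
```

View pics/s5.png

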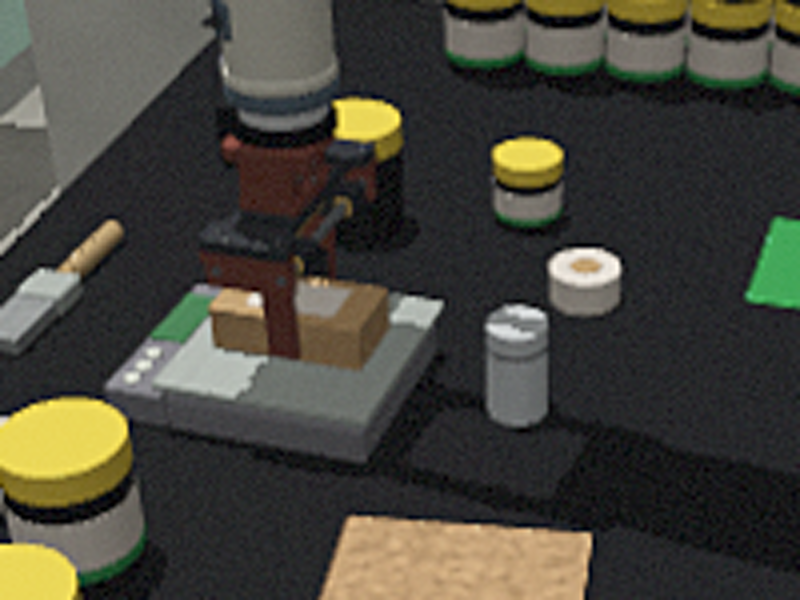

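The carton is at the pan, level and about 1 mm up, with the force still showing its weight. I let go, clear the view and measure its position.

Run:
```python
from h import *
x,y=.616,-.0675
r.let_go(); st("open")
r.servo_line([x,y,.16+G],speed=.2)
r.reach([.506,-.375,.14+G],[180,0,0]); st()
s=r.snapshot("top"); crop(s,(265,90,345,180),6.5,"t6.png")
H=hsv(s); h,S,V=[H[:,:,i].astype(int) for i in range(3)]
br=((h>5)&(h<22)&(S>60)&(V>120)).astype(np.uint8)
c=blob(br,(270,105,340,180)); X=cast(s,c,.081)[:,:2].astype(np.float32)*1000; print("carton",cv2.minAreaRect(X))
wh=((S<40)&(V>150)).astype(np.uint8)
```

```text
open t 17.98 tcp [ 0.616  -0.0675  0.2331] rpy [-180.    -0.    -4.3] open 0.0882 F [-0.3 -0.1  0. ] j6 84.9
 t 19.82 tcp [ 0.5066 -0.3741  0.3026] rpy [-1.799e+02  0.000e+00  1.000e-01] open 0.0877 F [0.2 0.9 0.2] j6 50.4
carton ((615.6928100585938, -69.26636505126953), (63.531402587890625, 119.5790786743164), 85.81202697753906)
```

View pics/t6.png

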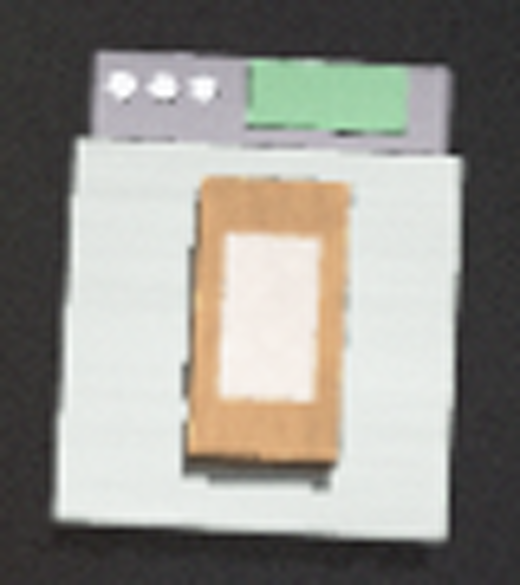

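The carton is flat at (0.6157, −0.069), within about 2 mm of the pan centre and squared to it. Next is the jar.

Run:
```python
from h import *
x,y=.506,-.375
r.servo_line([x,y,.027+G],speed=.12); st("down")
r.grab(20); st("grab")
r.servo_line([x,y,.16+G],speed=.18); st("lift")
s=r.snapshot("side"); crop(s,(210,60,350,200),4.2,"s7.png")
```

```text
down t 20.96 tcp [ 0.5063 -0.3752  0.1912] rpy [ 1.799e+02 -1.000e-01 -0.000e+00] open 0.0877 F [-0.1 -0.1  1. ] j6 50.4
grab t 21.48 tcp [ 0.5061 -0.3748  0.1905] rpy [-180.   -0.    0.] open 0.0614 F [0.2 1.8 2.8] j6 50.4
lift t 22.38 tcp [ 0.5058 -0.3749  0.321 ] rpy [-1.799e+02  1.000e-01 -0.000e+00] open 0.0618 F [-0.5 -0.1 -2.9] j6 50.4
```

View pics/s7.png

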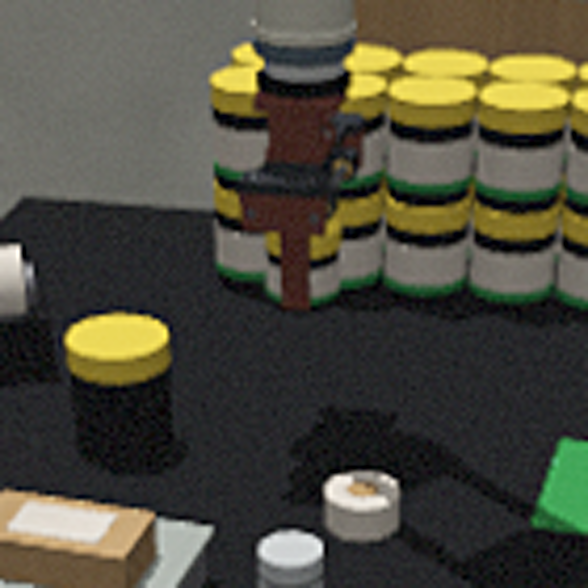

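The jar is held upright (the green rim is level with the fingertips). I place it on the carton centre.

Run:
```python
from h import *
x,y=.6158,-.068
r.reach([x,y,.17+G],[180,0,-4.3])
r.servo_line([x,y,.109+G],speed=.08); st("on")
s=r.snapshot("side"); crop(s,(170,90,310,220),4.2,"s8.png")
```

```text
on t 24.57 tcp [ 0.6158 -0.0679  0.2718] rpy [-180.    -0.    -4.3] open 0.0615 F [-0.7 -0.5 -1.9] j6 84.9
```

View pics/s8.png

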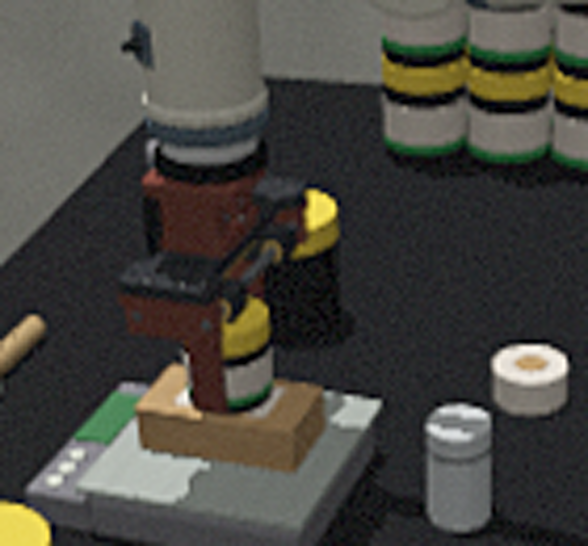

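The jar is upright on the middle of the carton and partly unloaded. I release it, move toward the tin side and check.

Run:
```python
from h import *
x,y=.6158,-.068
r.let_go(); st("open")
r.servo_line([x,y,.21+G],speed=.2)
r.reach([.45,-.25,.16+G],[180,0,0]); st()
s=r.snapshot("top"); crop(s,(255,80,395,225),4.1,"t9.png")
H=hsv(s); h,S,V=[H[:,:,i].astype(int) for i in range(3)]
ye=((h>22)&(h<38)&(S>120)&(V>90)).astype(np.uint8)
X=cast(s,blob(ye,(275,100,340,175)),.147)[:,:2].astype(np.float32)*1000; print("jar",cv2.minAreaRect(X))
br=((h>5)&(h<22)&(S>60)&(V>120)).astype(np.uint8)
c=blob(br,(270,105,340,180)); X=cast(s,c,.081)[:,:2].astype(np.float32)*1000; print("carton",cv2.minAreaRect(X))
gr=((S<60)&(V>110)).astype(np.uint8)
X=cast(s,blob(gr,(298,188,322,213)),.078)[:,:2].astype(np.float32)*1000; print("tin",cv2.minAreaRect(X))
```

```text
open t 25.23 tcp [ 0.6158 -0.068   0.2721] rpy [180.   -0.   -4.3] open 0.0878 F [ 0.2 -0.1 -0. ] j6 84.9
 t 26.87 tcp [ 0.4505 -0.2496  0.3228] rpy [-180.   -0.    0.] open 0.0878 F [-0.4  0.3 -0.4] j6 57.2
jar ((615.3599243164062, -67.98583984375), (57.12454605102539, 60.919898986816406), 88.15916442871094)
carton ((578.45654296875, -67.83977508544922), (62.87370681762695, 44.23237609863281), 88.52641296386719)
tin ((449.8882751464844, -73.74443054199219), (43.382389068603516, 43.52357864379883), 88.45995330810547)
```

View pics/t9.png

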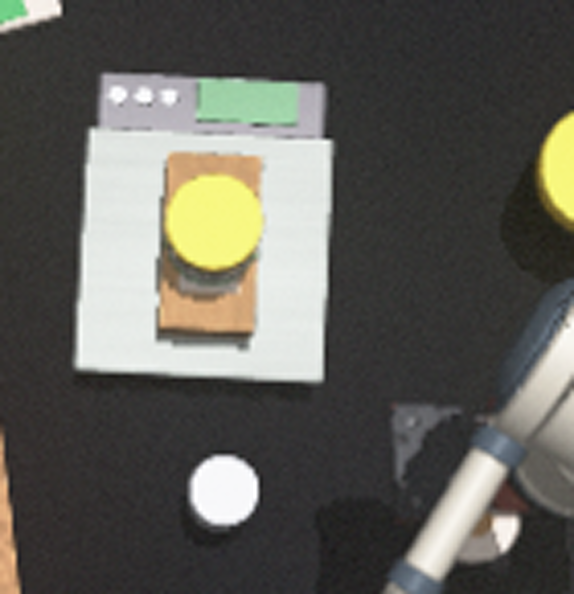

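The jar stands at (0.615, −0.068). The carton mask is split by the jar, so that reading is void, but its visible ends show no shift. Next is the tin.

Run:
```python
from h import *
x,y=.450,-.0737
print(r.inverse_kinematics([.6155,-.068,.26+G],[180,0,-4.3]) is not None)
r.reach([x,y,.16+G],[180,0,0])
r.servo_line([x,y,.045+G],speed=.12); st("down")
r.grab(15); st("grab")
r.servo_line([x,y,.25+G],speed=.18); st("lift")
x,y=.6156,-.068
r.reach([x,y,.25+G],[180,0,-4.3])
r.servo_line([x,y,.193+G],speed=.08); st("on")
s=r.snapshot("side"); crop(s,(170,60,310,210),4,"s10.png")
```

```text
True
down t 28.77 tcp [ 0.4503 -0.0739  0.2089] rpy [ 1.8e+02 -1.0e-01 -0.0e+00] open 0.0876 F [-0.4 -1.  -0.5] j6 76.4
grab t 29.49 tcp [ 0.45   -0.0736  0.208 ] rpy [-180.   -0.    0.] open 0.046 F [-0.3  1.2  0.8] j6 76.4
lift t 30.78 tcp [ 0.45   -0.0737  0.4117] rpy [-1.8e+02  1.0e-01 -0.0e+00] open 0.0458 F [ 1.   0.4 -1.6] j6 76.4
on t 32.34 tcp [ 0.6157 -0.068   0.3558] rpy [180.    0.   -4.3] open 0.046 F [-0.   0.4 -0.2] j6 84.8
```

View pics/s10.png

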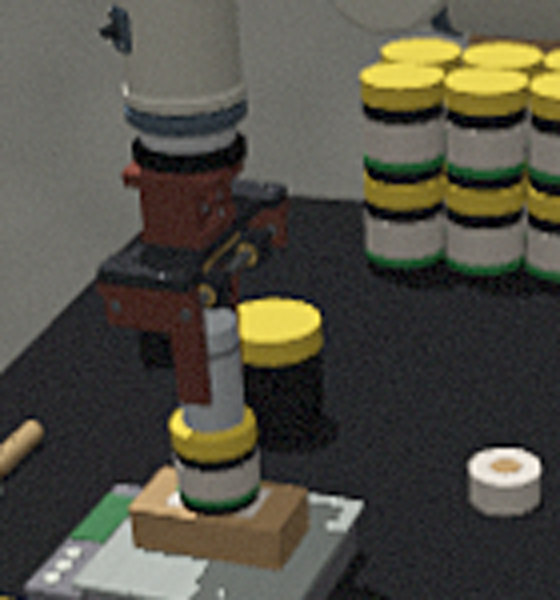

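The tin is upright on the lid and nearly unloaded. I release it and check the stack.

Run:
```python
from h import *
x,y=.6157,-.068
r.let_go(); st("open")
r.servo_line([x,y,.28+G],speed=.15)
r.reach([.35,-.30,.25+G],[180,0,0]); st()
s=r.snapshot("top"); crop(s,(270,80,340,180),5.8,"t11.png")
H=hsv(s); h,S,V=[H[:,:,i].astype(int) for i in range(3)]
ye=((h>22)&(h<38)&(S>120)&(V>90)).astype(np.uint8)
def rr(m,roi,z,n): print(n,cv2.minAreaRect(cast(s,blob(m,roi),z)[:,:2].astype(np.float32)*1000))
rr(ye,(275,100,340,175),.147,"jar")
print("expected tin px",proj(s,[[.6155,-.068,.225]]))
wh=((S<30)&(V>228)).astype(np.uint8)
try: rr(wh,(285,105,330,165),.225,"tin")
except Exception as e: print(e)
rr(ye,(380,100,420,142),.105,"c");rr(ye,(200,90,240,132),.105,"B");rr(ye,(150,105,190,145),.105,"A")
s=r.snapshot("side"); crop(s,(150,80,310,230),4,"s11.png")
```

```text
open t 33.2 tcp [ 0.6156 -0.068   0.356 ] rpy [-180.     0.    -4.3] open 0.088 F [ 0.9  0.2 -0.2] j6 84.8
 t 35.27 tcp [ 0.3505 -0.2997  0.413 ] rpy [-180.   -0.    0.] open 0.0876 F [-0.3 -0.5  0.4] j6 45.2
jar ((603.164306640625, -61.570369720458984), (60.52398681640625, 31.805938720703125), 56.544654846191406)
expected tin px [[307.09433886 126.49751316]]
tin ((587.4805908203125, -66.66864013671875), (107.42022705078125, 128.00592041015625), 88.01790618896484)
c ((653.1722412109375, -330.65631103515625), (86.47955322265625, 88.99559020996094), 73.39056396484375)
B ((692.4739379882812, 163.22718811035156), (85.39429473876953, 86.50723266601562), 88.10276794433594)
A ((660.14453125, 307.8868103027344), (88.53056335449219, 84.92063903808594), 44.129905700683594)
```

View pics/s11.png

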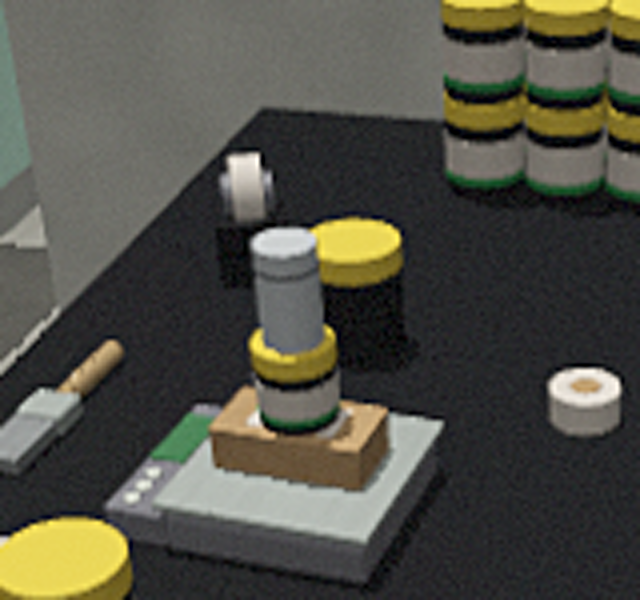

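View pics/t11.png

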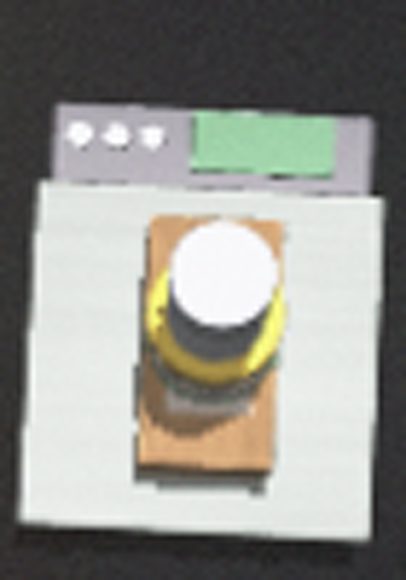

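The stack stands free. The tin top, at about (308.0,126.8) px, is 1 px (about 2–3 mm) from the predicted (307.1,126.5). In the side view the stack is upright and the roll is untouched, and the big jars read within 1 mm of where they were at the start. I hand in.

Run:
```python
from h import *
print(r.hand_in()); st()
```

```text
the job is handed in; nothing more can be done
None
the job is handed in; nothing more can be done
```

The stack is built and the job is handed in, at about 35 s of the 72 s allowed. The hand-in reports no verdict, so success rests on my own last checks.

**What I did:**
- I lifted the carton out of its rack by its thickness, stood it on the cork mat, let go and tipped it flat with a push near its top.
- I then took it across its long edges and set it on the pan. The jar went on first and the tin on top of it.

**Checks that passed:**
- The carton lay flat within about 2 mm of the pan's centre.
- The jar was within about 1 mm of the carton's centre.
- The tin's top was about 1 px (2–3 mm) from where it should be, and the stack stood upright and free.
- The big jars read within 1 mm of their starting places, and the label roll looked unmoved in the side view.
- The arm was parked clear of everything.

**Checks that failed or disagreed:**
- The colour masks for the jar lid and the tin in the last top view were void, because the tin covers the lid and its white merges with the pan. I read the tin's position from the enlarged picture instead.
- The carton mask taken after the jar was placed was also void, because the jar split it. I only judged by eye that the carton had not moved.
- The carton's y position differed by 1.8 mm between the camera and the arm, within the camera's stated accuracy.

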